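Put the crayon tins away through the dust flap

TASK

Put every crayon tin away in the dust chest: lay each on the deck and push it lengthwise through the self-closing flap of the lane that has no wooden stop block on it, until it drops inside and the flap shuts behind it. Leave the stop block where it is until all the tins are in; then stand it on the deck in the middle of the lane you have just used, to close that lane off. Leave the tumbler, the pencil pot and the glue jar alone.

Things in the scene. Friction and masses are not known exactly. Their poses are not given: they have to be found in the camera images.
- chest: fixed plywood dust chest, two lanes side by side. Origin at table level under the outer (robot-side) face of the flap wall, midway between lanes; x points into the store (the way to push), y left, z up. Open deck in front: x -170 to 0, y -120 to 120 mm, 140 mm above the table. Wall 6 mm thick, its top 204 mm up; behind it, to x = 354 mm, two compartments under a clear roof, clear divider at y = 0
- lane_l (a point): point on the deck in the middle of the left lane, 80 mm in front of the wall, 60 mm left of the chest's middle; axes as the chest. Thin dark lines 90 mm apart mark the lane
- lane_r (a point): the same for the right lane, 60 mm right of the chest's middle
- mouth_l (a point): bottom centre of the left mouth, on the wall's outer face at deck level. The mouth is 90 mm wide, 54 mm high. Just inside it a steep, slippery metal slide leads down to the floor: a tin pushed until its tail is within about 10 mm of the wall's outer face tips over the edge and slides in by itself
- mouth_r (a point): the same for the right mouth and compartment
- flap_l (a joint): left grey flap, 86 mm wide, 49 mm long, filling the mouth; hinged along its top edge 10 mm behind the wall's outer face, 51 mm above the deck. 0 = shut (hanging), up to 1.45 rad as its lower edge swings inward and up. A weak spring (under 1 N at its edge) and its weight shut it; a tin lying in the mouth holds it open at about 1.0 rad
- flap_r (a joint): the same for the right flap
- stop_block: plain wooden block 50 x 44 x 50 mm (x, y, z), about 120 g, standing on the deck in the lane that must not be used; origin at the centre of its underside
- tin0: flat metal crayon tin, a closed box 70 x 36 x 24 mm (its own x, y, z), 90 g give or take; origin at the centre of its underside, x along its length. Always there; starts lying on the deck in the free lane, roughly lengthwise
- tin1: flat metal crayon tin, a closed box 70 x 36 x 24 mm (its own x, y, z), 90 g give or take; origin at the centre of its underside, x along its length. May be absent; starts lying flat on the table beside the chest
- tin2: flat metal crayon tin, a closed box 70 x 36 x 24 mm (its own x, y, z), 90 g give or take; origin at the centre of its underside, x along its length. May be absent; starts lying flat on the table beside the chest
- tin3: flat metal crayon tin, a closed box 70 x 36 x 24 mm (its own x, y, z), 90 g give or take; origin at the centre of its underside, x along its length. May be absent; starts lying flat on the table beside the chest
- tin4: flat metal crayon tin, a closed box 70 x 36 x 24 mm (its own x, y, z), 90 g give or take; origin at the centre of its underside, x along its length. May be absent; starts lying flat on the table beside the chest
- tumbler: glass tumbler, 72 mm across, 95 mm tall, a bystander; origin at the centre of its underside
- pencil_pot: terracotta pot with pencils, 72 mm across, 150 mm tall with the pencils, a bystander; origin at the centre of its underside
- glue_jar: jar, 60 mm across, 75 mm tall, a bystander; origin at the centre of its underside
There are look-alikes about, which are no part of the job. Leave any black or orange look-alike of the tin1 alone.

How it is judged:
On the way:
1. every tin lies in the compartment behind the free lane and both flaps are shut, with the stop block still where it was (within 3 cm) (distance of stop_block from where it was at the start of the episode below 0.03 m and value of joint each of flap_l, flap_r below 0.12 rad and ((y of stop_block in the frame of chest above 0.02 m and (x of tin0 in the frame of chest between 0.006 and 0.36 m and z of tin0 in the frame of chest between 0 and 0.135 m and y of tin0 in the frame of chest between -0.12 and 0 m and linear speed of tin0 below 0.05 m/s) and (x of tin1 in the frame of chest between 0.006 and 0.36 m and z of tin1 in the frame of chest between 0 and 0.135 m and y of tin1 in the frame of chest between -0.12 and 0 m and linear speed of tin1 below 0.05 m/s) and (x of tin2 in the frame of chest between 0.006 and 0.36 m and z of tin2 in the frame of chest between 0 and 0.135 m and y of tin2 in the frame of chest between -0.12 and 0 m and linear speed of tin2 below 0.05 m/s) and (x of tin3 in the frame of chest between 0.006 and 0.36 m and z of tin3 in the frame of chest between 0 and 0.135 m and y of tin3 in the frame of chest between -0.12 and 0 m and linear speed of tin3 below 0.05 m/s) and (x of tin4 in the frame of chest between 0.006 and 0.36 m and z of tin4 in the frame of chest between 0 and 0.135 m and y of tin4 in the frame of chest between -0.12 and 0 m and linear speed of tin4 below 0.05 m/s)) or (y of stop_block in the frame of chest below -0.02 m and (x of tin0 in the frame of chest between 0.006 and 0.36 m and z of tin0 in the frame of chest between 0 and 0.135 m and y of tin0 in the frame of chest between 0 and 0.12 m and linear speed of tin0 below 0.05 m/s) and (x of tin1 in the frame of chest between 0.006 and 0.36 m and z of tin1 in the frame of chest between 0 and 0.135 m and y of tin1 in the frame of chest between 0 and 0.12 m and linear speed of tin1 below 0.05 m/s) and (x of tin2 in the frame of chest between 0.006 and 0.36 m and z of tin2 in the frame of chest between 0 and 0.135 m and y of tin2 in the frame of chest between 0 and 0.12 m and linear speed of tin2 below 0.05 m/s) and (x of tin3 in the frame of chest between 0.006 and 0.36 m and z of tin3 in the frame of chest between 0 and 0.135 m and y of tin3 in the frame of chest between 0 and 0.12 m and linear speed of tin3 below 0.05 m/s) and (x of tin4 in the frame of chest between 0.006 and 0.36 m and z of tin4 in the frame of chest between 0 and 0.135 m and y of tin4 in the frame of chest between 0 and 0.12 m and linear speed of tin4 below 0.05 m/s)))), for 0.2 s.
At the end, for the whole second after the job is handed in: Every tin is at rest inside the compartment of the lane that was free at the start, both flaps are shut (under 0.12 rad), and the stop block stands upright on the deck in that lane: within 25 mm of the lane's centre line, its centre 20 to 150 mm in front of the wall (value of joint each of flap_l, flap_r below 0.12 rad and distance of stop_block from where it was at the start of the episode above 0.07 m and ((y of stop_block in the frame of chest between 0.035 and 0.085 m and x of stop_block in the frame of chest between -0.15 and -0.02 m and z of stop_block in the frame of chest between 0.132 and 0.148 m and angle between stop_block's own z axis and vertical below 0.12 rad and linear speed of stop_block below 0.03 m/s and (x of tin0 in the frame of chest between 0.006 and 0.36 m and z of tin0 in the frame of chest between 0 and 0.135 m and y of tin0 in the frame of chest between 0 and 0.12 m and linear speed of tin0 below 0.05 m/s) and (x of tin1 in the frame of chest between 0.006 and 0.36 m and z of tin1 in the frame of chest between 0 and 0.135 m and y of tin1 in the frame of chest between 0 and 0.12 m and linear speed of tin1 below 0.05 m/s) and (x of tin2 in the frame of chest between 0.006 and 0.36 m and z of tin2 in the frame of chest between 0 and 0.135 m and y of tin2 in the frame of chest between 0 and 0.12 m and linear speed of tin2 below 0.05 m/s) and (x of tin3 in the frame of chest between 0.006 and 0.36 m and z of tin3 in the frame of chest between 0 and 0.135 m and y of tin3 in the frame of chest between 0 and 0.12 m and linear speed of tin3 below 0.05 m/s) and (x of tin4 in the frame of chest between 0.006 and 0.36 m and z of tin4 in the frame of chest between 0 and 0.135 m and y of tin4 in the frame of chest between 0 and 0.12 m and linear speed of tin4 below 0.05 m/s)) or (y of stop_block in the frame of chest between -0.085 and -0.035 m and x of stop_block in the frame of chest between -0.15 and -0.02 m and z of stop_block in the frame of chest between 0.132 and 0.148 m and angle between stop_block's own z axis and vertical below 0.12 rad and linear speed of stop_block below 0.03 m/s and (x of tin0 in the frame of chest between 0.006 and 0.36 m and z of tin0 in the frame of chest between 0 and 0.135 m and y of tin0 in the frame of chest between -0.12 and 0 m and linear speed of tin0 below 0.05 m/s) and (x of tin1 in the frame of chest between 0.006 and 0.36 m and z of tin1 in the frame of chest between 0 and 0.135 m and y of tin1 in the frame of chest between -0.12 and 0 m and linear speed of tin1 below 0.05 m/s) and (x of tin2 in the frame of chest between 0.006 and 0.36 m and z of tin2 in the frame of chest between 0 and 0.135 m and y of tin2 in the frame of chest between -0.12 and 0 m and linear speed of tin2 below 0.05 m/s) and (x of tin3 in the frame of chest between 0.006 and 0.36 m and z of tin3 in the frame of chest between 0 and 0.135 m and y of tin3 in the frame of chest between -0.12 and 0 m and linear speed of tin3 below 0.05 m/s) and (x of tin4 in the frame of chest between 0.006 and 0.36 m and z of tin4 in the frame of chest between 0 and 0.135 m and y of tin4 in the frame of chest between -0.12 and 0 m and linear speed of tin4 below 0.05 m/s)))); the robot touches nothing.
It fails at once if the glass tumbler is moved more than 3 cm or tipped (distance of tumbler from where it was at the start of the episode above 0.03 m or angle between tumbler's own z axis and vertical above 0.4 rad).
It fails at once if the pencil pot is moved more than 3 cm or tipped (distance of pencil_pot from where it was at the start of the episode above 0.03 m or angle between pencil_pot's own z axis and vertical above 0.4 rad).
It fails at once if the glue jar is moved more than 3 cm or tipped (distance of glue_jar from where it was at the start of the episode above 0.03 m or angle between glue_jar's own z axis and vertical above 0.4 rad).
Of tin1, tin2, tin3, tin4 only 2 to 3 are there at a start; the rules pass over those that are not, and their reading is None.
At some moment in a run one of tin1, tin2, tin3, tin4 may be knocked a few centimetres aside while the robot is not near it.
It also fails if it takes over 210 s, if anything falls off the work surface, if the arm or the gripper's body presses on something with over 40 N, if the wrist force passes 120 N, or if a joint passes its speed limit or range.

ROBOT

A 6-joint arm with a two-finger parallel gripper is mounted at the origin on the work surface. World frame = base frame: x ahead of the robot, y to its left, z up, the work surface at z = 0. Lengths are in m, angles in rad, forces in N, time in s.
With the tool pointing down it reaches from about 0.35 to 0.775 m from the base axis. Payload 5.5 kg.
Tool frame: the origin (TCP) lies at the very end of the fingers, on their centre line; the grasp point (between the pads) lies 19 mm behind it; z points along the fingers, y is the line along which they close (so a half turn about z gives the same grasp; the last joint's range is limited). The gripper opens to 85 mm and grips with 20 to 120 N. Pads are 22 mm wide; open, the fingers measure 114 mm over their backs; the gripper's body (76 mm by 85 mm) begins 54 mm behind the grasp point. The pads swing forward as they close: fully open they stand 13 mm farther back than shut.
Start: joints at [1.126, 0.313, 0.046, 1.304, 0, 1.431], TCP at [0.173, 0.549, 0.231] pointing down, gripper open.
Joint ranges: [-2.76, 2.76], [-0.86, 1.69], [-1.03, 1.26], [-2.2, 2.34], [-1.47, 1.5], [-3.14, 3.14]. Speed limits (rad/s): [2.57, 2.57, 3.14, 3.14, 3.14, 3.14].

INTERFACE

Orientations are given as a unit quaternion [w, x, y, z].
In Python, from workcell import get_state, read_camera, calibration, hand_in gives the robot as it stands.
- The arm moves only by the tool drive_tool, never from a script. Its argument "deltas" is a list that holds one entry, the list of rows, each a list of 7 numbers: the closure in counts, from 0 (fully open) to 255 (shut), then the shift along the tool's x, y, z in m, then the turn, a rotation vector about the tool's x, y, z in degrees. A call has 1 to 12 rows; each row is the pose to reach, as a shift and turn from the pose commanded when the call began, along the tool's axes at that moment; what a row does not reach only later rows make up. A row lasts 1/8 s, in which the tool goes at most 62.5 mm and 10.7 degrees, less where a joint would pass 70% of its speed; a pose out of reach is approached as far as the arm can. A call with a gripper value outside its range is refused whole. The fingers move at their own pace and stop on an object; "newtons" is the grip in N (left out, the last holds). Time passes only in rows, so rows that repeat a pose let the fingers close. It gives the time, the measured TCP pose, the force, the opening and the grip force at its end, in the units of the state.
- get_state(): the state, without advancing time (a new reading comes with each control period).
- read_camera(name): name is "scene" or "side" or "wrist"; returns (picture, depth): 480x640x3 uint8, red, green, blue; 480x640 float32, m along the optical axis (not along the pixel's ray), 0 where there is no reading.
- calibration(name): a dict with "mtx" (3x3 intrinsics, pixels), "world_from_camera" (4x4, takes a point from camera to world coordinates). Camera axes: x right, y up, looking along -z (the intrinsics and any distortion apply to the point x, -y, -z); pixel columns grow to the right and rows downward; lengths in m; the calibration is good to about 2 mm. The wrist camera is an equidistant fisheye: a pixel r from the principal point sees the ray r / f radians off the axis. A picture is of the moment at which its call begins: read the wrist's pose just before it. calibration takes no time and is no camera call; for the wrist camera it gives the pose at the moment of the call.
- hand_in(): hands the job in; it is judged then, once.
The state is a dict: "clock": time; "joint_pos": joint angles; "qvel": joint speeds; "tau": joint torques, N m; "tcp_pos": TCP position; "orientation": TCP orientation; "wrist_force": force on the tool from outside, world axes, zero at the start; "ft_torque": the same for the moment, N m; "finger_gap": finger opening in m; "grip_force": force on a finger pad.
Only numpy, scipy, OpenCV 4.12 (cv2) and the standard library are available. Lean on these libraries where they do the work, as an engineer would, in place of code of your own. Each camera call takes 0.05 s, during which the arm holds its last target. There are 200 camera calls.

## Working session

There is one attempt and no reset: what is moved stays moved. The work goes in short steps, Python scripts to look and compute and a tool call to move; the robot and the scene stay as the last step left them, time stands still between calls to the robot, and variables do not carry over. Pictures are saved under pics/ and viewed, at most 14 in all, crops included, and the job is handed in when it is done.

Besides the shell and the picture viewer there is one more tool, called after "Call:" by a JSON object that holds its "fn" and its "kwargs", one argument or row to a line. drive_tool: Moves the arm, as the interface text tells. Its arguments: {"type":"object","properties":{"deltas":{"type":"array","items":{"type":"array","items":{"type":"array","items":{"type":"number"}}}},"newtons":{"type":"number"}},"required":["deltas"]}

```bash
mkdir -p pics
cat > h.py <<'E'
import numpy as np, cv2
from workcell import get_state, read_camera, calibration, hand_in
def snap(n,f=None):
    c=calibration(n); im,d=read_camera(n)
    if f: cv2.imwrite('pics/'+f,im[:,:,::-1])
    return im,d,c
def ray(c,n,u,v):
    K=c['mtx'];T=np.array(c['world_from_camera'])
    x=(u-K[0][2])/K[0][0]; y=(v-K[1][2])/K[1][1]
    if n=='wrist':
        r=np.hypot(x,y); s=np.sin(r)/r if r>1e-9 else 1; p=np.array([x*s,-y*s,-np.cos(r)])
    else: p=np.array([x,-y,-1.])
    return T[:3,3],T[:3,:3]@p
def onz(c,n,u,v,z):
    o,d=ray(c,n,u,v); return o+d*(z-o[2])/d[2]
def cloud(c,d):
    K=c['mtx'];T=np.array(c['world_from_camera'])
    v,u=np.mgrid[:480,:640]
    P=np.stack([(u-K[0][2])/K[0][0]*d,-(v-K[1][2])/K[1][1]*d,-d],-1)
    return P@T[:3,:3].T+T[:3,3]
E
python3 - <<'E'
from h import *
s=get_state();print(s)
for n in ['scene','side','wrist']:
    im,d,c=snap(n,n+'0.png'); np.savez(n+'0.npz',im=im,d=d); print(n,{k:np.round(v,3).tolist() if not isinstance(v,str) else v for k,v in c.items()}, (d>0).mean())
E
```

```text
{'clock': 0.0, 'joint_pos': array([1.12639942e+00, 3.13987791e-01, 4.49332486e-02, 1.30362037e+00,
       2.25291242e-05, 1.43122023e+00]), 'qvel': array([ 0.00137666, -0.00030686,  0.00034294, -0.00017803, -0.00133985,
        0.00067553]), 'tau': array([ 9.17564867e-04, -4.80622923e+01,  2.98534817e+01,  1.94157095e-02,
       -7.55773181e-05,  4.32588408e-06]), 'tcp_pos': array([0.17232481, 0.5480026 , 0.23039737]), 'orientation': array([-2.81167739e-04,  1.51820982e-01,  9.88407561e-01, -8.96292470e-04]), 'wrist_force': array([ 0.7304333 ,  0.43381929, -0.8247393 ]), 'ft_torque': array([-0.02614598, -0.06668879, -0.05117278]), 'grip_force': 0.0, 'finger_gap': 0.08514484816374569}
scene {'mtx': [[501.847, 0.0, 325.843], [0.0, 501.847, 233.232], [0.0, 0.0, 1.0]], 'world_from_camera': [[-0.211, -0.83, 0.517, 1.119], [0.977, -0.181, 0.108, 0.203], [0.004, 0.528, 0.849, 1.117], [0.0, 0.0, 0.0, 1.0]]} 0.9959505208333334
side {'mtx': [[543.267, 0.0, 321.24], [0.0, 543.267, 242.002], [0.0, 0.0, 1.0]], 'world_from_camera': [[0.9, 0.273, -0.34, 0.054], [-0.436, 0.524, -0.732, -0.933], [-0.022, 0.807, 0.59, 0.951], [0.0, 0.0, 0.0, 1.0]]} 0.9959733072916667
wrist {'mtx': [[371.648, 0.0, 320.367], [0.0, 371.648, 244.651], [0.0, 0.0, 1.0]], 'world_from_camera': [[0.299, -0.906, -0.3, 0.096], [0.954, 0.283, 0.096, 0.573], [-0.002, -0.315, 0.949, 0.374], [0.0, 0.0, 0.0, 1.0]]} 0.9959537760416667
```

View pics/scene0.png

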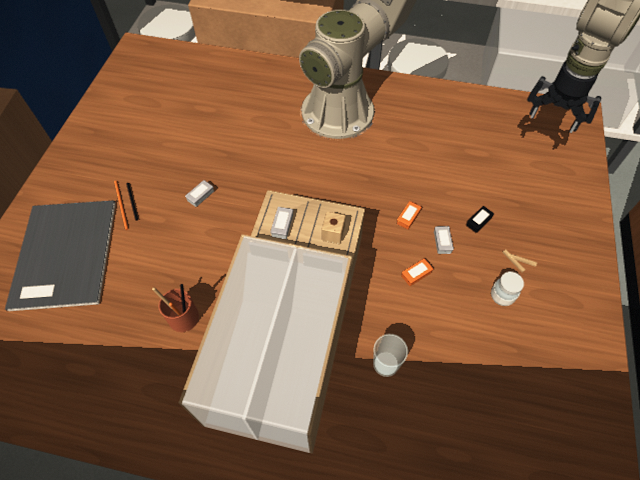

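View pics/side0.png

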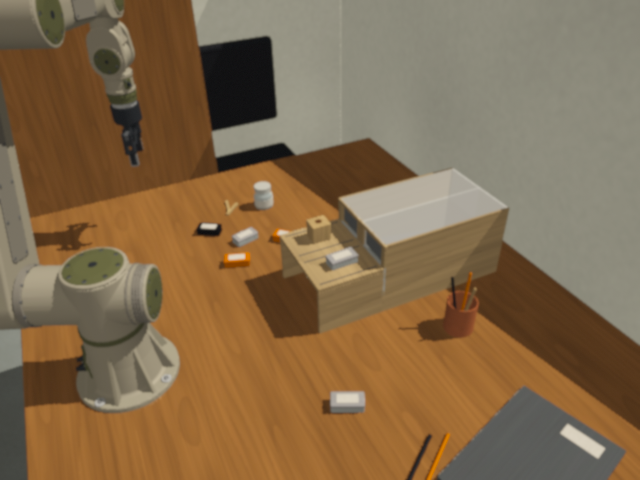

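The scene picture shows tin0 at (283,222) in the chest's right lane and the block at (333,228) in the left lane. There are two silver tins on the table, at (200,193) and (444,240). The look-alikes are orange at (409,214) and (417,271), and black at (480,219). The side view agrees: loose tins at (347,402) and (245,237), pencil pot at (461,313).

```bash
cat > m.py <<'E'
from h import *
def tins(n,im,d,c):
    P=cloud(c,d); hsv=cv2.cvtColor(im,cv2.COLOR_RGB2HSV)
    out=[]
    for nm,lo,hi in [('table',.015,.035),('deck',.152,.175)]:
        m=((hsv[...,1]<70)&(hsv[...,2]>80)&(P[...,2]>lo)&(P[...,2]<hi)&(d>0)&(P[...,0]>.2)&(P[...,0]<.9)).astype(np.uint8)
        k,l,st,ce=cv2.connectedComponentsWithStats(m)
        for i in range(1,k):
            if st[i,4]<40: continue
            Q=P[l==i]; r=cv2.minAreaRect((Q[:,:2]*1000).astype(np.float32))
            out.append((nm,st[i,4],ce[i].round(),np.round(r[0]),np.round(r[1]),round(r[2],1),round(float(np.median(Q[:,2])),4)))
    return out
E
python3 - <<'E'
from m import *
for n in ['scene','side']:
    z=np.load(n+'0.npz'); im,d=z['im'],z['d']; c=calibration(n)
    for t in tins(n,im,d,c): print(n,*t)
    P=cloud(c,d); hsv=cv2.cvtColor(im,cv2.COLOR_RGB2HSV)
    for nm,lo,hi in [('deck',.133,.147),('block',.182,.196)]:
        m=((P[...,2]>lo)&(P[...,2]<hi)&(hsv[...,1]>60)&(P[...,0]>.3)&(P[...,0]<.75)&(abs(P[...,1])<.3)).astype(np.uint8)
        k,l,st,ce=cv2.connectedComponentsWithStats(m)
        for i in range(1,k):
            if st[i,4]<150: continue
            Q=P[l==i]; r=cv2.minAreaRect((Q[:,:2]*1000).astype(np.float32)); print(n,nm,st[i,4],ce[i].round(),np.round(cv2.boxPoints(r)).tolist(),r[2],np.median(Q[:,2]))
    # wall top
    m=(P[...,2]>.199)&(P[...,2]<.21)&(P[...,0]>.3)&(P[...,0]<.95)&(abs(P[...,1])<.35)
    Q=P[m]; print('roof',cv2.boxPoints(cv2.minAreaRect((Q[:,:2]*1000).astype(np.float32))).round().tolist())
    # bystanders: tall things
    m=((P[...,2]>.05)&(P[...,2]<.2)&(P[...,0]>.3)&(P[...,0]<1.1)).astype(np.uint8)
    k,l,st,ce=cv2.connectedComponentsWithStats(m)
    for i in range(1,k):
        if st[i,4]>60: Q=P[l==i]; print(n,'tall',ce[i].round(),Q.min(0).round(3),Q.max(0).round(3))
E
```

```text
scene table 307 [198. 192.] [ 398. -301.] [39. 72.] 64.0 0.0237
scene table 111 [409. 213.] [346. 264.] [21. 47.] 69.7 0.0248
scene table 143 [481. 216.] [318. 449.] [23. 51.] 57.4 0.0247
scene table 372 [443. 239.] [405. 359.] [73. 38.] 14.1 0.0242
scene table 138 [417. 270.] [510. 306.] [22. 45.] 46.1 0.0245
scene table 113 [500. 298.] [541. 509.] [57. 23.] 66.0 0.0264
scene table 104 [390. 352.] [735. 267.] [55. 27.] 82.1 0.0262
scene table 48 [382. 371.] [774. 261.] [52. 14.] 80.9 0.0239
scene deck 466 [281. 222.] [528. -25.] [73. 37.] 1.0 0.1637
scene deck 3842 [309. 223.] [[433.0, -88.0], [589.0, -90.0], [593.0, 150.0], [437.0, 153.0]] 88.96444702148438 0.1398856742838852
scene block 405 [333. 223.] [[499.0, 72.0], [549.0, 72.0], [549.0, 116.0], [499.0, 116.0]] 89.77975463867188 0.18980464487631965
roof [[604.0, -91.0], [950.0, -95.0], [953.0, 146.0], [607.0, 150.0]]
scene tall [299. 282.] [ 0.434 -0.094  0.05 ] [0.969 0.152 0.2  ]
scene tall [510. 284.] [0.496 0.49  0.05 ] [0.552 0.544 0.082]
scene tall [175. 305.] [ 0.708 -0.255  0.05 ] [ 0.78  -0.183  0.151]
scene tall [390.
[... 426 characters left out ...]
335. 257.] [[433.0, -94.0], [750.0, -98.0], [753.0, 151.0], [436.0, 155.0]] 89.28355407714844 0.14050524374810036
side block 252 [318. 223.] [[495.0, 67.0], [546.0, 63.0], [549.0, 113.0], [498.0, 117.0]] 86.56828308105469 0.19019841999721498
side block 264 [409. 245.] [[603.0, -95.0], [749.0, -103.0], [751.0, -72.0], [604.0, -64.0]] 87.00112915039062 0.18813549513213018
roof [[602.0, -96.0], [950.0, -101.0], [953.0, 147.0], [606.0, 152.0]]
side tall [212.  80.] [0.3   1.204 0.05 ] [1.1   1.803 0.2  ]
side tall [262. 189.] [0.497 0.482 0.05 ] [0.549 0.54  0.079]
side tall [383. 258.] [ 0.434 -0.102  0.05 ] [0.969 0.154 0.2  ]
side tall [462. 304.] [ 0.705 -0.26   0.05 ] [ 0.779 -0.186  0.151]
```

Call:
{"fn": "drive_tool", "kwargs": {
  "deltas": [
    [[255,-0.225,-0.231,-0.05,0,0,-8],[255,-0.45,-0.462,-0.05,0,0,-16.7],[255,-0.45,-0.462,-0.05,0,0,-16.7],[255,-0.45,-0.462,-0.05,0,0,-16.7],[255,-0.45,-0.462,-0.05,0,0,-16.7],[255,-0.45,-0.462,-0.05,0,0,-16.7],[255,-0.45,-0.462,-0.05,0,0,-16.7],[255,-0.45,-0.462,-0.05,0,0,-16.7],[255,-0.45,-0.462,-0.05,0,0,-16.7],[255,-0.45,-0.462,-0.05,0,0,-16.7],[255,-0.45,-0.462,-0.05,0,0,-16.7],[255,-0.45,-0.462,-0.05,0,0,-16.7]]
  ],
  "newtons": 40
}}

```text
clock: 1.65
tcp_pos: [0.4636, -0.0288, 0.2808]
orientation: [-0.0, 0.008, 1.0, 0.0]
wrist_force: [-0.4, 0.8, 0.5]
finger_gap: -0.0
grip_force: 0.0
```

Call:
{"fn": "drive_tool", "kwargs": {
  "deltas": [
    [[255,0,0,0.06,0,0,0],[255,0,0,0.11,0,0,0],[255,0,0,0.128,0,0,0],[255,0,0,0.128,0,0,0],[255,-0.02,0,0.128,0,0,0],[255,-0.04,0,0.128,0,0,0],[255,-0.06,0,0.128,0,0,0],[255,-0.075,0,0.128,0,0,0],[255,-0.09,0,0.128,0,0,0],[255,-0.105,0,0.128,0,0,0],[255,-0.118,0,0.128,0,0,0],[255,-0.123,0,0.128,0,0,0]]
  ]
}}

```text
clock: 3.15
tcp_pos: [0.5871, -0.0287, 0.1537]
orientation: [0.0, 0.006, 1.0, 0.0]
wrist_force: [-0.5, 0.1, -0.5]
finger_gap: -0.0002
grip_force: 0.0
```

Run:
```python
from m import *
print(get_state()['wrist_force'],get_state()['tcp_pos'])
a,_,_=snap('scene');b,_,_=snap('side')
cv2.imwrite('pics/p1.png',np.hstack([cv2.resize(a[150:350,180:430],None,fx=1.6,fy=1.6),cv2.resize(b[150:350,220:470],None,fx=1.6,fy=1.6)])[:,:,::-1])
```

```text
[-0.48004813  0.14799689 -0.46848872] [ 0.58708676 -0.02867293  0.1536622 ]
```

View pics/p1.png

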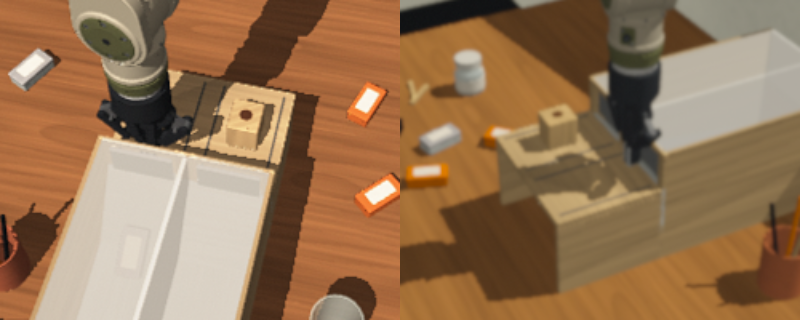

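The crop shows tin0 through the roof, lying in the right compartment at (135,250). The gripper stands in front of the wall and the block has not moved.

Call:
{"fn": "drive_tool", "kwargs": {
  "deltas": [
    [[255,0.04,0,-0.03,0,0,0],[0,0.07,-0.02,-0.08,0,0,8],[0,0.187,-0.276,-0.08,0,0,18],[0,0.187,-0.276,-0.08,0,0,25],[0,0.187,-0.276,-0.08,0,0,25],[0,0.187,-0.276,-0.08,0,0,25],[0,0.187,-0.276,-0.03,0,0,25],[0,0.187,-0.276,-0.03,0,0,25],[0,0.187,-0.276,-0.03,0,0,25]]
  ]
}}

```text
clock: 4.38
tcp_pos: [0.3954, -0.3019, 0.1839]
orientation: [0.0, 0.223, 0.975, 0.0]
wrist_force: [-0.6, 0.5, -0.0]
finger_gap: 0.0855
grip_force: 0.0
```

```bash
cat >> m.py <<'E'
def wt(f,z=.024):
    im,d,c=snap('wrist',f); hsv=cv2.cvtColor(im,cv2.COLOR_RGB2HSV)
    m=((hsv[...,1]<70)&(hsv[...,2]>90)).astype(np.uint8)
    m=cv2.morphologyEx(m,cv2.MORPH_OPEN,np.ones((3,3),np.uint8))
    k,l,st,ce=cv2.connectedComponentsWithStats(m)
    for i in range(1,k):
        if st[i,4]<150: continue
        cn=cv2.findContours((l==i).astype(np.uint8),0,2)[0][0][:,0]
        q=np.array([onz(c,'wrist',u,v,z)[:2] for u,v in cn])*1000
        r=cv2.minAreaRect(q.astype(np.float32))
        if max(r[1])<150: print('wrist',st[i,4],ce[i].round(),np.round(r[0]),np.round(r[1]),round(r[2],1))
E
python3 - <<'E'
from m import *
print(get_state()['tcp_pos'])
wt('w1.png')
for n in ['scene','side']:
    for t in tins(n,*snap(n)): print(n,*t)
E
```

```text
[ 0.39542696 -0.30191638  0.18388073]
wrist 3417 [320. 221.] [ 396. -303.] [36. 70.] 63.4
wrist 288 [234. 408.] [ 545. -480.] [75.  8.] 16.5
scene table 314 [198. 192.] [ 398. -300.] [39. 71.] 62.2 0.0238
scene table 113 [409. 213.] [346. 264.] [22. 42.] 68.1 0.0248
scene table 143 [481. 216.] [318. 449.] [24. 51.] 58.4 0.025
scene table 365 [443. 239.] [405. 359.] [72. 38.] 15.0 0.0241
scene table 140 [417. 270.] [511. 305.] [21. 45.] 46.8 0.0249
scene table 105 [500. 298.] [543. 508.] [56. 23.] 65.5 0.0262
scene table 102 [389. 352.] [735. 267.] [56. 26.] 83.3 0.0252
scene table 47 [383. 372.] [776. 263.] [48. 13.] 87.5 0.0251
side table 96 [263. 203.] [517. 494.] [28. 56.] 75.3 0.0257
side table 105 [208. 226.] [318. 447.] [40. 55.] 52.6 0.0247
side table 224 [245. 235.] [402. 357.] [74. 47.] 15.3 0.0245
side table 64 [236. 256.] [348. 265.] [25. 42.] 58.3 0.025
side table 579 [347. 400.] [ 397. -304.] [40. 69.] 63.3 0.0244
```

View pics/w1.png

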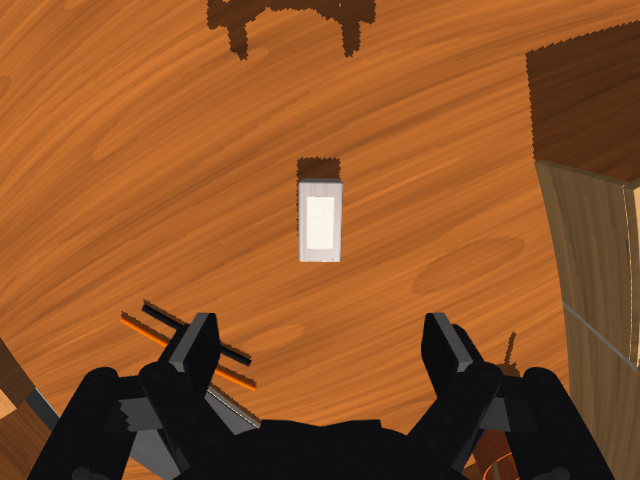

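Tin at (320,221) sits centred and square between the fingers; I descend and grip.

Call:
{"fn": "drive_tool", "kwargs": {
  "deltas": [
    [[0,0,0,0.06,0,0,0],[0,0,0,0.12,0,0,0],[0,0,0,0.16,0,0,0],[0,0,0,0.18,0,0,0],[0,0,0,0.18,0,0,0],[255,0,0,0.18,0,0,0],[255,0,0,0.18,0,0,0],[255,0,0,0.18,0,0,0],[255,0,0,0.18,0,0,0],[255,0,0,0.18,0,0,0],[255,0,0,0.12,0,0,0]]
  ],
  "newtons": 40
}}

```text
clock: 5.9
tcp_pos: [0.3928, -0.2997, 0.0605]
orientation: [-0.004, 0.223, 0.975, 0.003]
wrist_force: [0.7, -0.7, -0.4]
finger_gap: 0.0354
grip_force: 40.6
```

Call:
{"fn": "drive_tool", "kwargs": {
  "deltas": [
    [[255,0,0,0.06,0,0,0],[255,0,0.01,0.0,0,0,0],[255,0.003,0.03,-0.056,0,0,-5],[255,0.01,0.09,-0.136,0,0,-12],[255,0.015,0.15,-0.136,0,0,-20],[255,0.02,0.21,-0.136,0,0,-25],[255,0.025,0.265,-0.136,0,0,-25],[255,0.028,0.287,-0.136,0,0,-25],[255,0.028,0.287,-0.136,0,0,-25],[255,0.028,0.287,-0.11,0,0,-25],[255,0.028,0.287,-0.09,0,0,-25],[255,0.028,0.287,-0.084,0,0,-25]]
  ]
}}

```text
clock: 7.4
tcp_pos: [0.4937, -0.0324, 0.1461]
orientation: [-0.001, 0.007, 1.0, 0.0]
wrist_force: [-0.1, 0.2, -0.7]
finger_gap: 0.0349
grip_force: 42.1
```

Call:
{"fn": "drive_tool", "kwargs": {
  "deltas": [
    [[255,0,0,0.003,0,0,0],[255,0,0,0.003,0,0,0],[0,0,0,0.003,0,0,0],[0,0,0,0.003,0,0,0],[0,0,0,0.003,0,0,0],[0,0,0,-0.055,0,0,0],[255,0.03,0,-0.06,0,0,0],[255,0.066,0,-0.06,0,0,0],[255,0.066,0,-0.06,0,0,0],[255,0.066,0,-0.006,0,0,0],[255,0.066,0,-0.006,0,0,0],[255,0.06,0,-0.006,0,0,0]]
  ]
}}

```text
clock: 8.9
tcp_pos: [0.436, -0.031, 0.1544]
orientation: [0.0, 0.007, 1.0, -0.0]
wrist_force: [-0.2, -0.6, 0.2]
finger_gap: 0.0
grip_force: 0.0
```

Run:
```python
from m import *
print(get_state()['tcp_pos'],get_state()['finger_gap'])
for n in ['scene','side']:
    for t in tins(n,*snap(n)):
        if t[0]=='deck': print(n,*t)
```

```text
[ 0.43598375 -0.03101657  0.15438027] 9.34251520639344e-06
scene deck 450 [282. 210.] [496. -31.] [37. 74.] 88.7 0.1637
side deck 410 [331. 263.] [490. -34.] [42. 82.] 88.7 0.1639
```

Call:
{"fn": "drive_tool", "kwargs": {
  "deltas": [
    [[255,-0.015,0,0,0,0,0],[255,-0.035,0,0,0,0,0],[255,-0.055,0,0,0,0,0],[255,-0.075,0,0,0,0,0],[255,-0.095,0,0,0,0,0],[255,-0.11,0,0,0,0,0],[255,-0.125,0,0,0,0,0],[255,-0.14,0,0,0,0,0],[255,-0.149,0,0,0,0,0],[255,-0.152,0,0,0,0,0],[255,-0.152,0,0,0,0,0]]
  ]
}}

```text
clock: 10.38
tcp_pos: [0.5871, -0.0329, 0.1533]
orientation: [-0.0, 0.007, 1.0, 0.0]
wrist_force: [-0.7, -0.4, -0.2]
finger_gap: 0.0
grip_force: 0.0
```

Run:
```python
from m import *
print(get_state()['tcp_pos'])
a,d,c=snap('scene');b,d2,c2=snap('side')
cv2.imwrite('pics/p2.png',np.hstack([cv2.resize(a[150:350,180:430],None,fx=1.6,fy=1.6),cv2.resize(b[150:350,220:470],None,fx=1.6,fy=1.6)])[:,:,::-1])
for t in tins('scene',a,d,c)+tins('side',b,d2,c2):print(*t)
```

```text
[ 0.58708775 -0.03289494  0.15326518]
table 111 [409. 212.] [346. 264.] [22. 47.] 67.6 0.0247
table 143 [481. 216.] [318. 449.] [24. 52.] 57.9 0.0248
table 369 [443. 239.] [404. 359.] [76. 38.] 14.2 0.0242
table 139 [417. 270.] [511. 305.] [22. 47.] 46.6 0.0243
table 116 [500. 298.] [541. 507.] [56. 23.] 60.5 0.025
table 105 [389. 352.] [735. 267.] [56. 26.] 81.9 0.0254
table 49 [382. 371.] [775. 260.] [51. 14.] 78.6 0.0258
table 93 [264. 203.] [516. 494.] [26. 56.] 70.5 0.0242
table 107 [208. 226.] [319. 448.] [41. 56.] 60.3 0.0249
table 229 [245. 235.] [403. 355.] [73. 45.] 16.4 0.0242
table 67 [237. 256.] [348. 267.] [29. 42.] 53.0 0.0254
```

View pics/p2.png

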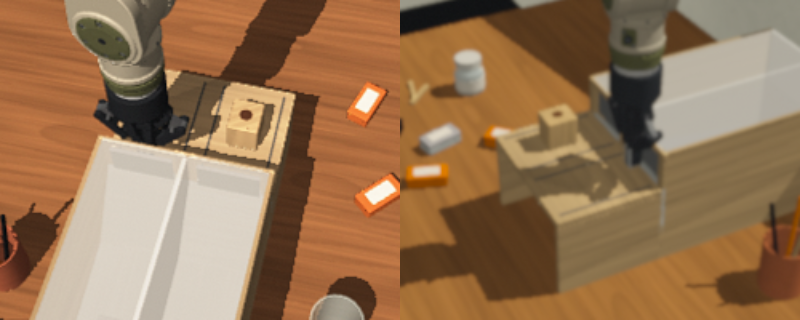

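The deck lane is clear: the second tin went through too. I will check the compartments later, once the arm is out of the way.

Call:
{"fn": "drive_tool", "kwargs": {
  "deltas": [
    [[255,0.04,0,-0.03,0,0,0],[255,0.06,0.02,-0.085,0,0,0],[255,0.08,0.06,-0.12,0,0,-5],[255,0.12,0.12,-0.12,0,0,-10],[255,0.15,0.18,-0.12,0,0,-15.3],[255,0.17,0.24,-0.12,0,0,-15.3],[0,0.188,0.3,-0.12,0,0,-15.3],[0,0.188,0.36,-0.08,0,0,-15.3],[0,0.188,0.388,-0.03,0,0,-15.3],[0,0.188,0.388,-0.03,0,0,-15.3],[0,0.188,0.388,-0.03,0,0,-15.3]]
  ]
}}

```text
clock: 11.85
tcp_pos: [0.4035, 0.3572, 0.1829]
orientation: [-0.001, -0.127, 0.992, -0.001]
wrist_force: [1.1, -0.1, 0.3]
finger_gap: 0.0851
grip_force: 0.0
```

Run:
```python
from m import *
print(get_state()['tcp_pos'])
wt('w2.png')
a,d,c=snap('scene');b,d2,c2=snap('side')
cv2.imwrite('pics/p3.png',np.hstack([cv2.resize(a[180:460,170:400],None,fx=1.7,fy=1.7),cv2.resize(b[150:350,280:512],None,fx=1.7,fy=1.7,)[:0] if 0 else cv2.resize(b[150:430,280:510],None,fx=1.7,fy=1.7)])[:,:,::-1])
for t in tins('scene',a,d,c)+tins('side',b,d2,c2):
    if t[0]=='deck' or abs(t[3][0]-404)<60 : print(*t)
```

```text
[0.40346363 0.35719979 0.18286029]
wrist 1375 [227. 129.] [345. 262.] [22. 45.] 69.7
wrist 1356 [450. 156.] [318. 447.] [23. 46.] 56.6
wrist 3447 [323. 220.] [402. 359.] [70. 36.] 14.4
wrist 907 [238. 315.] [511. 304.] [22. 45.] 45.3
wrist 778 [422. 377.] [540. 504.] [89. 18.] 37.1
wrist 197 [ 14. 403.] [792. -32.] [69. 19.] 88.6
wrist 309 [168. 470.] [799. 241.] [27. 71.] 79.3
table 113 [409. 213.] [345. 264.] [21. 44.] 69.8 0.0246
table 368 [443. 239.] [404. 359.] [74. 38.] 13.6 0.0241
table 228 [245. 235.] [403. 356.] [72. 45.] 13.1 0.0244
table 64 [237. 256.] [347. 265.] [29. 42.] 75.0 0.0248
```

View pics/p3.png

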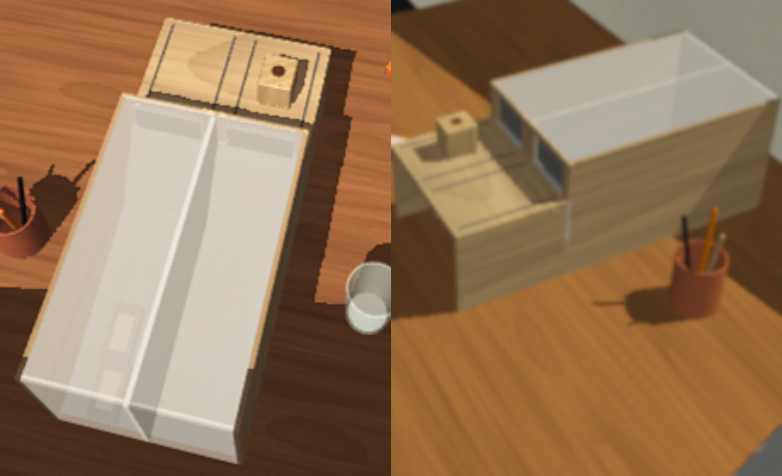

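Through the roof both tins show in the right compartment, at (120,330) and (105,390). Both flaps hang shut. The third tin is centred under the gripper.

Call:
{"fn": "drive_tool", "kwargs": {
  "deltas": [
    [[0,0,0,0.06,0,0,0],[0,0,0.001,0.12,0,0,0],[0,0,0.001,0.16,0,0,0],[0,0,0.001,0.179,0,0,0],[0,0,0.001,0.179,0,0,0],[255,0,0.001,0.179,0,0,0],[255,0,0.001,0.179,0,0,0],[255,0,0.001,0.179,0,0,0],[255,0,0.001,0.179,0,0,0],[255,0,0.001,0.179,0,0,0],[255,0,0.001,0.12,0,0,0],[255,0,0.001,0.06,0,0,0]]
  ]
}}

```text
clock: 13.5
tcp_pos: [0.4031, 0.358, 0.1241]
orientation: [-0.001, -0.127, 0.992, -0.0]
wrist_force: [1.0, 1.1, -1.2]
finger_gap: 0.0356
grip_force: 40.6
```

Call:
{"fn": "drive_tool", "kwargs": {
  "deltas": [
    [[255,0,0,-0.06,0,0,0],[255,0.002,-0.04,-0.11,0,0,3],[255,0.004,-0.1,-0.13,0,0,8],[255,0.006,-0.16,-0.13,0,0,15.4],[255,0.008,-0.22,-0.13,0,0,15.4],[255,0.009,-0.28,-0.13,0,0,15.4],[255,0.009,-0.34,-0.13,0,0,15.4],[255,0.009,-0.4,-0.13,0,0,15.4],[255,0.009,-0.4,-0.13,0,0,15.4],[255,0.009,-0.4,-0.08,0,0,15.4],[255,0.009,-0.4,-0.04,0,0,15.4],[255,0.009,-0.4,-0.024,0,0,15.4]]
  ]
}}

```text
clock: 15.0
tcp_pos: [0.4934, -0.0295, 0.145]
orientation: [-0.002, 0.007, 1.0, 0.001]
wrist_force: [-13.1, 4.0, 49.0]
finger_gap: 0.035
grip_force: 48.1
```

Call:
{"fn": "drive_tool", "kwargs": {
  "deltas": [
    [[255,0,0,0.002,0,0,0],[255,0,0,0.002,0,0,0],[0,0,0,0.002,0,0,0],[0,0,0,0.002,0,0,0],[0,0,0,0.002,0,0,0],[0,0,0,-0.055,0,0,0],[255,0.03,0,-0.06,0,0,0],[255,0.066,0,-0.06,0,0,0],[255,0.066,0,-0.06,0,0,0],[255,0.066,0,-0.006,0,0,0],[255,0.066,0,-0.006,0,0,0],[255,0.06,0,-0.006,0,0,0]]
  ]
}}

```text
clock: 16.5
tcp_pos: [0.4366, -0.0302, 0.1544]
orientation: [0.0, 0.008, 1.0, -0.0]
wrist_force: [0.6, 0.6, 0.2]
finger_gap: -0.0001
grip_force: 0.0
```

Run:
```python
from m import *
print(get_state()['tcp_pos'],get_state()['finger_gap'])
for n in ['scene','side']:
    for t in tins(n,*snap(n)):
        if t[0]=='deck': print(n,*t)
```

```text
[ 0.43660163 -0.03019865  0.15435   ] -0.0001298815909713104
scene deck 445 [283. 210.] [494. -29.] [37. 73.] 89.6 0.1636
side deck 395 [330. 262.] [487. -34.] [85. 43.] 2.2 0.1641
```

Call:
{"fn": "drive_tool", "kwargs": {
  "deltas": [
    [[255,-0.015,0,0,0,0,0],[255,-0.035,0,0,0,0,0],[255,-0.055,0,0,0,0,0],[255,-0.075,0,0,0,0,0],[255,-0.095,0,0,0,0,0],[255,-0.11,0,0,0,0,0],[255,-0.125,0,0,0,0,0],[255,-0.14,0,0,0,0,0],[255,-0.149,0,0,0,0,0],[255,-0.152,0,0,0,0,0],[255,-0.152,0,0,0,0,0]]
  ]
}}

```text
clock: 17.98
tcp_pos: [0.5877, -0.0323, 0.1533]
orientation: [-0.0, 0.007, 1.0, 0.0]
wrist_force: [0.5, -0.1, 0.1]
finger_gap: 0.0001
grip_force: 0.0
```

Call:
{"fn": "drive_tool", "kwargs": {
  "deltas": [
    [[255,0.04,0,-0.03,0,0,0],[255,0.06,0.02,-0.09,0,0,0],[0,0.065,0.07,-0.147,0,0,0],[0,0.065,0.124,-0.147,0,0,0],[0,0.065,0.124,-0.147,0,0,0],[0,0.065,0.124,-0.147,0,0,0],[0,0.065,0.124,-0.147,0,0,0],[0,0.065,0.124,-0.147,0,0,0]]
  ]
}}

```text
clock: 18.98
tcp_pos: [0.5244, 0.0914, 0.2996]
orientation: [-0.001, 0.009, 1.0, -0.0]
wrist_force: [0.2, 0.1, 0.2]
finger_gap: 0.0852
grip_force: 0.0
```

Run:
```python
from m import *
print(get_state()['tcp_pos'],get_state()['orientation'])
w,_,c=snap('wrist','w3.png')
a,d,c1=snap('scene');b,d2,c2=snap('side')
cv2.imwrite('pics/p4.png',np.hstack([cv2.resize(a[180:460,170:400],None,fx=1.7,fy=1.7),cv2.resize(b[150:430,200:430],None,fx=1.7,fy=1.7)])[:,:,::-1])
for n,im,d,c in [('scene',a,d,c1),('side',b,d2,c2)]:
    P=cloud(c,d);m=(P[...,2]>.18)&(P[...,2]<.195)&(P[...,0]>.44)&(P[...,0]<.59)&(P[...,1]>.03)&(P[...,1]<.15)
    Q=P[m]; print(n,len(Q),Q.min(0).round(3) if len(Q) else '',Q.max(0).round(3) if len(Q) else '')
    for t in tins(n,im,d,c): print(*t[:4])
```

```text
[0.52436955 0.09141805 0.29964932] [-6.28122699e-04  8.54181570e-03  9.99963320e-01 -3.97505578e-05]
scene 412 [0.497 0.072 0.18 ] [0.551 0.116 0.194]
table 113 [409. 212.] [345. 264.]
table 142 [481. 216.] [317. 450.]
table 140 [417. 270.] [510. 305.]
table 114 [500. 298.] [541. 507.]
table 103 [389. 352.] [735. 267.]
table 45 [383. 372.] [776. 263.]
side 271 [0.496 0.065 0.18 ] [0.549 0.115 0.195]
table 94 [264. 203.] [517. 495.]
table 106 [208. 226.] [317. 446.]
table 66 [236. 256.] [348. 266.]
```

View pics/p4.png

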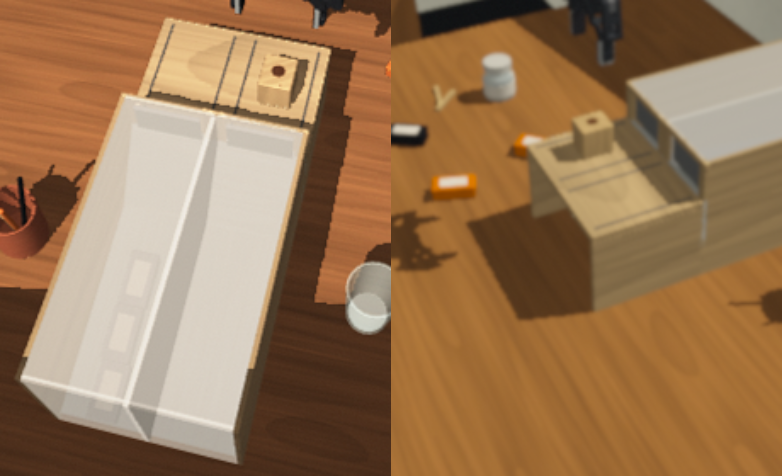

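View pics/w3.png

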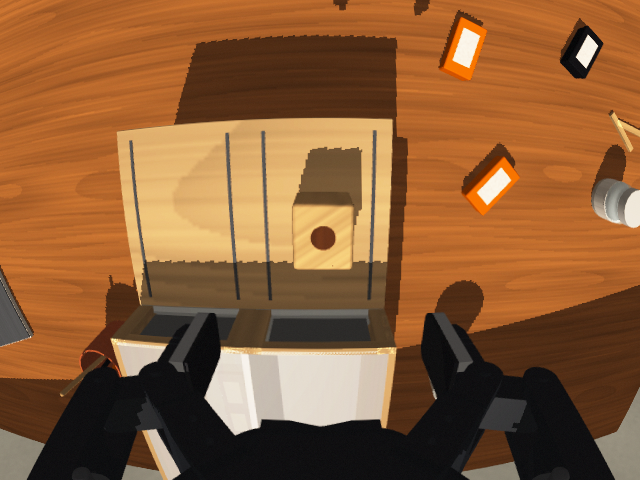

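All three tins show in the right compartment, at (143,275), (122,330) and (107,388), and both flaps are shut. The block is at (323,237) in the wrist view, between the fingers. I pick it up and move it over.

Call:
{"fn": "drive_tool", "kwargs": {
  "deltas": [
    [[0,0,0.001,0.05,0,0,0],[0,0,0.001,0.1,0,0,0],[0,0,0.001,0.135,0,0,0],[0,0,0.001,0.149,0,0,0],[0,0,0.001,0.149,0,0,0],[255,0,0.001,0.149,0,0,0],[255,0,0.001,0.149,0,0,0],[255,0,0.001,0.149,0,0,0],[255,0,0.001,0.149,0,0,0],[255,0,0.001,0.149,0,0,0],[255,0,0.001,0.12,0,0,0],[255,0,0.001,0.09,0,0,0]]
  ]
}}

```text
clock: 20.62
tcp_pos: [0.5239, 0.0937, 0.2105]
orientation: [-0.001, 0.008, 1.0, 0.0]
wrist_force: [0.3, -1.0, -0.9]
finger_gap: 0.0434
grip_force: 41.3
```

Call:
{"fn": "drive_tool", "kwargs": {
  "deltas": [
    [[255,0,-0.04,0,0,0,0],[255,0,-0.08,0,0,0,0],[255,0,-0.123,0,0,0,0],[255,0,-0.123,0,0,0,0],[255,0,-0.123,0.03,0,0,0],[255,0,-0.123,0.05,0,0,0],[255,0,-0.123,0.057,0,0,0],[255,0,-0.123,0.057,0,0,0]]
  ]
}}

```text
clock: 21.62
tcp_pos: [0.5226, -0.0286, 0.1537]
orientation: [-0.0, 0.007, 1.0, 0.0]
wrist_force: [0.2, 0.5, -0.3]
finger_gap: 0.0432
grip_force: 41.7
```

Call:
{"fn": "drive_tool", "kwargs": {
  "deltas": [
    [[255,0,0,0.002,0,0,0],[255,0,0,0.002,0,0,0],[0,0,0,0.002,0,0,0],[0,0,0,0.002,0,0,0],[0,0,0,0.002,0,0,0],[0,0,0,0.002,0,0,0],[0,0,0,-0.05,0,0,0],[0,0,0,-0.1,0,0,0],[0,0.06,0,-0.16,0,0,0],[0,0.08,0,-0.16,0,0,0],[0,0.08,0,-0.16,0,0,0]]
  ]
}}

```text
clock: 23.0
tcp_pos: [0.4418, -0.0281, 0.3155]
orientation: [0.002, 0.008, 1.0, -0.0]
wrist_force: [-0.3, 0.5, -0.6]
finger_gap: 0.0855
grip_force: 0.0
```

Run:
```python
from m import *
print(get_state()['tcp_pos'],get_state()['wrist_force'])
a,d,c1=snap('scene');b,d2,c2=snap('side')
cv2.imwrite('pics/p5.png',np.hstack([cv2.resize(a[180:460,170:400],None,fx=1.7,fy=1.7),cv2.resize(b[150:430,200:430],None,fx=1.7,fy=1.7)])[:,:,::-1])
for n,im,d,c in [('scene',a,d,c1),('side',b,d2,c2)]:
    P=cloud(c,d);m=(P[...,2]>.18)&(P[...,2]<.195)&(P[...,0]>.44)&(P[...,0]<.59)&(P[...,1]>-.08)&(P[...,1]<.15)
    Q=P[m]; print(n,len(Q),Q.min(0).round(3),Q.max(0).round(3),np.median(Q[:,2]))
```

```text
[ 0.44175482 -0.0281031   0.31545457] [-0.33209281  0.53100478 -0.64778526]
scene 404 [ 0.496 -0.05   0.18 ] [ 0.547 -0.005  0.194] 0.18930601059177238
side 321 [ 0.495 -0.058  0.18 ] [ 0.546 -0.006  0.195] 0.1898423623455966
```

View pics/p5.png

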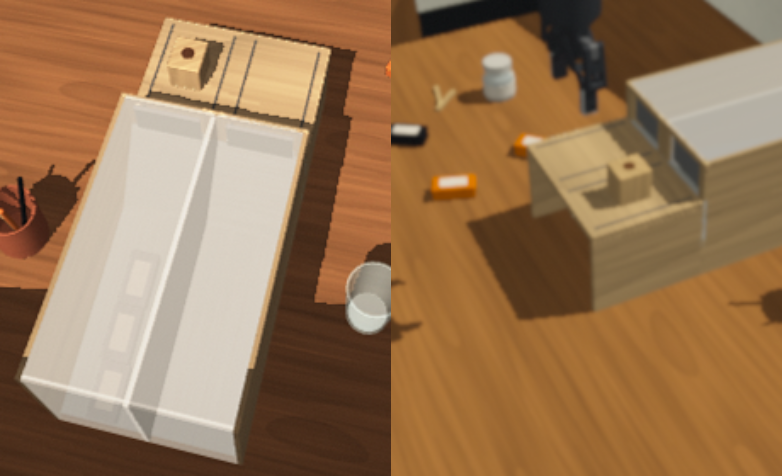

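The block stands upright in the right lane at (188,62), with three tins inside and the flaps shut. Nothing is touching the gripper.

```bash
python3 -c "from workcell import hand_in; print(hand_in())"
```

```text
the job is handed in; nothing more can be done
None
```

Job handed in after about 23 s on the robot's clock: all three tins are in the right-hand compartment, both flaps look shut, and the stop block stands upright mid-lane on the right (hand-in returned no verdict).

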